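# Sort the desk supplies into their trays

### The job

Tidy the things lying about on the desk into the three wooden trays: the marker and the ball pen both go into the long tray, lying flat on its floor lengthwise; the rubber stamp and the tape measure both stand upright on the floor of the square tray; the glue stick stands upright on the floor of the round dish. Leave the eraser and the sticky notes where they are.

Things in the scene. Friction and masses are not known exactly. Their poses are not given: they have to be found in the camera images.
- marker: thick marker, white barrel and blue cap, lying flat on the desk: 17 mm wide, 135 mm long, 16 mm high, about 15 to 30 g. Origin: centre of its underside; y axis along its length, z up.
- ball_pen: slim ball pen, white with black ends, lying flat on the desk: 11 mm wide, 145 mm long, 9 mm high, about 11 to 18 g. Origin: centre of its underside; y axis along its length, z up.
- rubber_stamp: wooden rubber stamp standing upright, 69 mm high: rectangular foot 24 mm (x) by 60 mm (y), 14 mm high, with a round turned handle above its centre, 24 mm across between 34 and 69 mm height (slimmer neck, 18 mm, below). Origin: centre of its underside; z up.
- tape_measure: yellow pocket tape measure standing upright on its narrow edge: 34 mm thick (x), 76 mm long (y), 60 mm high. The case runs from y = -24 to +38 mm (its middle, where to grasp it across its thickness, is at y = +7 mm); at the -y end only the tape's flat metal end hook sticks out low down. Origin: centre of its underside; z up.
- glue_stick: glue stick standing upright, white with a red cap: 25 mm across, 88 mm high. Origin: centre of its underside; z up.
- long_tray: long rectangular shallow tray of plain brown wood, fixed to the desk: outside 130 mm (x) by 206 mm (y), 16 mm high; walls 6 mm thick, floor 6 mm thick, so the inside is 118 mm (x) by 194 mm (y). Origin: centre of its underside; y axis along its length.
- square_tray: square shallow tray of the same plain brown wood, fixed to the desk: outside 142 by 142 mm, 16 mm high; walls 6 mm, floor 6 mm thick, inside 130 by 130 mm. Origin: centre of its underside; x and y axes along its sides.
- round_dish: round shallow dish of the same plain brown wood, fixed to the desk: 140 mm across the rim, 16 mm high, flat inner floor about 110 mm across and 6 mm above the desk. Origin: centre of its underside.
- eraser: eraser, white in a blue card sleeve, loose on the desk among the rest, 20 by 44 by 12 mm; it stays where it is. Origin: centre of its underside.
- sticky_notes: block of yellow sticky notes, loose on the desk among the rest, 75 by 75 by 20 mm; it stays where it is. Origin: centre of its underside.
There are look-alikes about, which are no part of the job. There is more than one size of the glue_stick; the one meant has the size given above.

How it is judged:
At the end, for the whole second after the job is handed in: Marker and ball pen inside the long tray, level (0.06 rad), lengthwise (0.35 rad); stamp (56 mm of the middle each way) and tape measure (50 mm) upright (0.1 rad) on the square tray's floor; glue stick upright on the round dish's floor within 48 mm of its centre; all released, at rest (x of marker in the frame of long_tray between -0.054 and 0.054 m and y of marker in the frame of long_tray between -0.031 and 0.031 m and z of marker in the frame of long_tray between 0 and 0.022 m and angle between marker's own y axis and vertical between 1.5108 and 1.6308 rad and angle between the y axis of each of marker, ball_pen and the y axis of long_tray, either way round below 0.35 rad and x of ball_pen in the frame of long_tray between -0.054 and 0.054 m and y of ball_pen in the frame of long_tray between -0.031 and 0.031 m and z of ball_pen in the frame of long_tray between 0 and 0.022 m and angle between ball_pen's own y axis and vertical between 1.5108 and 1.6308 rad and x of rubber_stamp in the frame of square_tray between -0.056 and 0.056 m and y of rubber_stamp in the frame of square_tray between -0.056 and 0.056 m and z of rubber_stamp in the frame of square_tray between 0 and 0.01 m and angle between each of rubber_stamp, tape_measure, glue_stick's own z axis and vertical below 0.1 rad and x of tape_measure in the frame of square_tray between -0.05 and 0.05 m and y of tape_measure in the frame of square_tray between -0.05 and 0.05 m and z of tape_measure in the frame of square_tray between 0 and 0.01 m and horizontal distance between glue_stick and round_dish below 0.048 m and z of glue_stick in the frame of round_dish between 0 and 0.012 m and linear speed of each of marker, ball_pen, rubber_stamp, tape_measure, glue_stick below 0.02 m/s); the robot touches nothing.
It fails at once if the eraser moved more than 20 mm (distance of eraser from where it was at the start of the episode above 0.02 m).
It fails at once if the sticky notes moved more than 20 mm (distance of sticky_notes from where it was at the start of the episode above 0.02 m).
It also fails if it takes over 136 s, if anything falls off the work surface, if the arm or the gripper's body presses on something with over 40 N, if the wrist force passes 120 N, or if a joint passes its speed limit or range.

### The arm

A 6-joint arm with a two-finger parallel gripper is mounted at the origin on a cart in front of the work surface, level with it; the furniture and walls round the work are solid. World frame = base frame: x ahead of the robot, y to its left, z up, the work surface at z = 0. Lengths are in m, angles in rad, forces in N, time in s.
With the tool pointing down it reaches from about 0.425 to 0.925 m from the base axis. Payload 12.5 kg.
Tool frame: the origin (TCP) lies on the mounting face of the last link; the fingertips stand 173 mm ahead of it and the grasp point (between the pads) lies 155 mm ahead of it; z points along the fingers, y is the line along which they close (so a half turn about z gives the same grasp; the last joint's range is limited). The gripper opens to 85 mm and grips with 20 to 120 N. Pads are 22 mm wide; open, the fingers measure 114 mm over their backs; the gripper's body (76 mm by 85 mm) begins 54 mm behind the grasp point. The pads swing forward as they close: fully open they stand 13 mm farther back than shut.
Start: joints at [-1.21, 0.491, 1.559, -0, 1.092, -0.106], TCP at [0.281, -0.558, 0.405] pointing down, gripper open.
Joint ranges: [-3.1, 3.1], [-0.84, 2.19], [0.05, 2.79], [-1.13, 4.28], [0.06, 2.93], [-2.69, 2.69]. Speed limits (rad/s): [2.22, 2.22, 2.79, 3.14, 3.14, 3.14].

### API

Orientations are given as a 3x3 rotation matrix whose columns are the frame's x, y, z axes.
In Python, from rig import * gives the robot as it stands.
- The arm moves only by the tool drive_tool, never from a script. Its arguments are lists of equal length, an entry for each row: "delta_pos": the shift along the tool's x, y, z normalised to -1 to 1, where 1 is 0.03 m, a list of three; "spin": the turn about the tool's z normalised to -1 to 1, where 1 is 2 pi rad; "gripper": the opening, from 0 (shut) to 1 (fully open). A call has 1 to 5 rows; each row shifts and turns the commanded pose from where the row before left it, along the tool's axes as they then stand; what a row does not reach is not made up. A row lasts 1/8 s, in which the tool goes at most 62.5 mm and 10.7 degrees, less where a joint would pass 70% of its speed; a pose out of reach is approached as far as the arm can. A call with a number of a shift or a turn outside -1 to 1 is refused whole. A call with a gripper value outside its range is refused whole. The fingers move at their own pace and stop on an object; "squeeze" is the grip in N (left out, the last holds). Time passes only in rows, so rows that do not move let the fingers close. It gives the time, the measured TCP pose, the force, the opening and the grip force at its end, in the units of the state.
- observe(): the state, without advancing time (a new reading comes with each control period).
- camera(name): name is "side" or "top" or "wrist"; returns a dict with "pixels" (420x560x3 uint8, red, green, blue), "range_z" (420x560 float32, m along the optical axis (not along the pixel's ray), 0 where there is no reading), "camera_matrix" (3x3 intrinsics, pixels), "extrinsics" (4x4, takes a point from camera to world coordinates); the wrist camera has in their place "tool_from_camera" (4x4, takes a point from camera to tool coordinates, whose origin is the TCP and whose axes are the flange's). Camera axes: x right, y down, z forward; pixel columns grow to the right and rows downward; lengths in m; the calibration is good to about 2 mm. The wrist camera is an equidistant fisheye: a pixel r from the principal point sees the ray r / f radians off the axis. A picture is of the moment at which its call begins: read the wrist's pose just before it.
- finish_job(): hands the job in; it is judged then, once.
The state is a dict: "clock": time; "q": joint angles; "joint_velocities": joint speeds; "joint_torque": joint torques, N m; "ee_pos": TCP position; "ee_rot": TCP orientation; "ft_force": force on the tool from outside, world axes, zero at the start; "moment": the same for the moment, N m; "finger_gap": finger opening in m; "grasp_force": force on a finger pad.
Only numpy, scipy, OpenCV 4.12 (cv2) and the standard library are available. Lean on these libraries where they do the work, as an engineer would, in place of code of your own. Each camera call takes 0.05 s, during which the arm holds its last target. There are 200 camera calls.

## Working session

There is one attempt and no reset: what is moved stays moved. The work goes in short steps, Python scripts to look and compute and a tool call to move; the robot and the scene stay as the last step left them, time stands still between calls to the robot, and variables do not carry over. Pictures are saved under pics/ and viewed, at most 14 in all, crops included, and the job is handed in when it is done.

Besides the shell and the picture viewer there is one more tool, called as name([rows], argument=value, ...), one row to a line, values as JSON. drive_tool: Moves the arm, as the interface text tells. Scaled input: -1 to 1 covers 0.03 m each way for a shift and 2 pi rad each way for a turn. Its arguments: {"type":"object","properties":{"delta_pos":{"type":"array"},"spin":{"type":"array"},"gripper":{"type":"array"},"squeeze":{"type":"number"}},"required":["delta_pos","spin","gripper"]}

```bash
mkdir -p pics; ls; python3 - <<'E'
from rig import *
import cv2,numpy as np
s=observe();print(s['clock'],s['ee_pos'],s['ee_rot'])
for n in('top','side'):
    c=camera(n);np.savez('%s0.npz'%n,**c);cv2.imwrite('pics/%s0.png'%n,cv2.resize(c['pixels'][:,:,::-1],(800,600)))
    print(n,c['camera_matrix'],c['extrinsics'])
E
```

```text
pics
0.0 [ 0.28126533 -0.55809046  0.40410845] [[ 8.93033693e-01  4.49989629e-01 -3.96853031e-04]
 [ 4.49989783e-01 -8.93033030e-01  1.09668168e-03]
 [ 1.39092517e-04 -1.15795350e-03 -9.99999320e-01]]
top [[421.76946458   0.         278.49356486]
 [  0.         421.76946458 205.97552722]
 [  0.           0.           1.        ]] [[ 0.17609124 -0.96239881  0.20683426  0.26232882]
 [-0.9843494  -0.17363697  0.03010767 -0.01851784]
 [ 0.00693849 -0.20889887 -0.97791263  1.16148297]
 [ 0.          0.          0.          1.        ]]
side [[396.05624672   0.         289.02861209]
 [  0.         396.05624672 214.20145888]
 [  0.           0.           1.        ]] [[ 0.99972219 -0.00954144  0.02155219  0.49844513]
 [-0.02237246 -0.6718821   0.74032014 -0.69903275]
 [ 0.00741681 -0.74059665 -0.67190892  0.65668915]
 [ 0.          0.          0.          1.        ]]
```

View pics/top0.png

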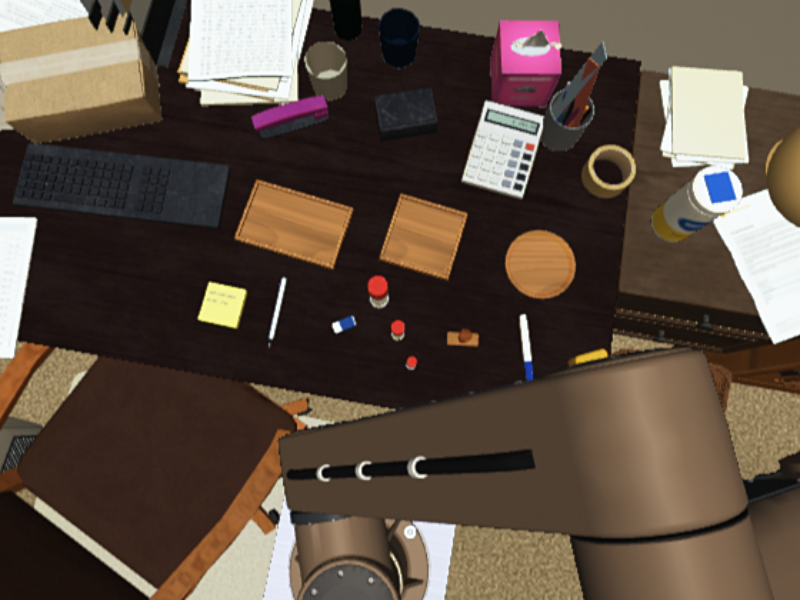

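View pics/side0.png

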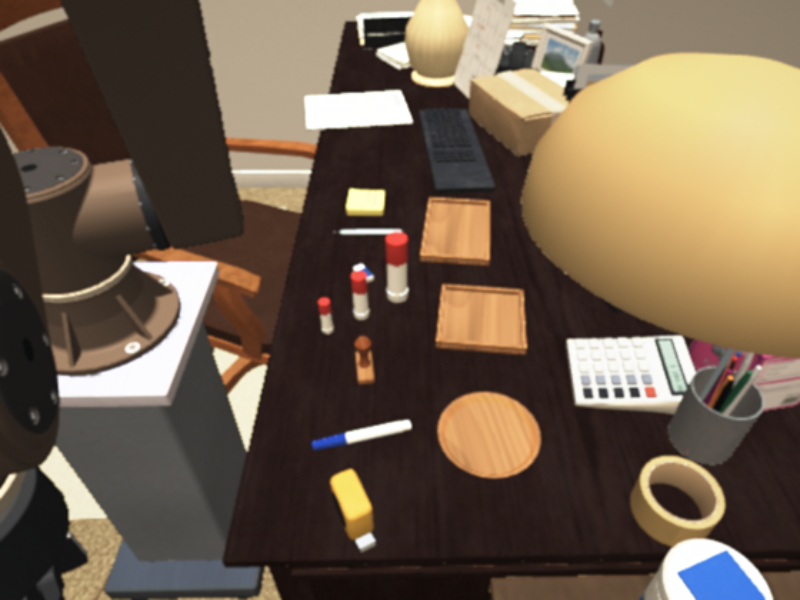

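Both views show the same layout (pixels in the 800x600 pictures). The candidate look-alikes are three glue sticks: large at top(378,290)/side(397,268), mid at top(398,330)/side(360,295), small at top(411,363)/side(326,315). I'll measure their sizes. There is one each of the other items in side view: stamp (364,360), marker (362,435), pen (368,232), tape (352,503), eraser (362,272), notes (366,202), and trays at (457,230), (482,318), (489,433).

```bash
cat > h.py <<'E'
import numpy as np,cv2
def cloud(c,T=None):
    K=c['camera_matrix'];z=c['range_z'];v,u=np.mgrid[:420,:560]
    p=np.stack([(u-K[0,2])/K[0,0]*z,(v-K[1,2])/K[1,1]*z,z],-1)
    T=c['extrinsics'] if T is None else T
    return p@T[:3,:3].T+T[:3,3]
def comps(c,W,lo,hi,zmin=-.02,zmax=.12,sat=70):
    m=(c['pixels'].max(-1)>sat)&(c['range_z']>0)&(W[...,0]>lo[0])&(W[...,0]<hi[0])&(W[...,1]>lo[1])&(W[...,1]<hi[1])&(W[...,2]>zmin)&(W[...,2]<zmax)
    n,l,st,ce=cv2.connectedComponentsWithStats(m.astype(np.uint8))
    for i in range(1,n):
        if st[i,4]<25: continue
        p=W[l==i];r=cv2.minAreaRect(p[:,:2].astype(np.float32)*1000)
        yield l==i,p,r,ce[i],c['pixels'][l==i].mean(0).astype(int)
E
python3 - <<'E'
import numpy as np
from h import *
for n in('top','side'):
    c=dict(np.load(n+'0.npz'));W=cloud(c)
    print(n,'z desk',np.median(W[...,2][(abs(W[...,0]-.6)<.15)&(abs(W[...,1])<.3)]))
    for m,p,r,ce,col in comps(c,W,(.35,-.6),(.9,.45)):
        print(n,ce.round(),'rect c',np.round(r[0]),'wh',np.round(r[1]),'ang',round(r[2],1),'zmax %.3f'%np.percentile(p[:,2],98),'rgb',col)
E
```

```text
top z desk 0.00021551229101135494
top [185.  64.] rect c [842. 339.] wh [117. 222.] ang 0.1 zmax 0.095 rgb [196 169 182]
top [229.  59.] rect c [893. 239.] wh [12. 56.] ang 1.1 zmax 0.098 rgb [88 82 66]
top [351. 109.] rect c [ 831. -142.] wh [135. 151.] ang 84.0 zmax 0.038 rgb [197 201 196]
top [403.  86.] rect c [ 882. -267.] wh [26. 54.] ang 10.3 zmax 0.116 rgb [88 64 55]
top [426. 119.] rect c [ 838. -357.] wh [ 96. 113.] ang 89.7 zmax 0.050 rgb [132 112  72]
top [480. 111.] rect c [ 898. -522.] wh [ 7. 50.] ang 7.9 zmax 0.006 rgb [234 239 236]
top [205. 156.] rect c [615. 252.] wh [214. 136.] ang 82.1 zmax 0.017 rgb [174 120  67]
top [473. 152.] rect c [ 745. -494.] wh [84. 39.] ang 50.1 zmax 0.119 rgb [99 89 63]
top [296. 165.] rect c [633. -11.] wh [146. 144.] ang 82.5 zmax 0.017 rgb [173 120  67]
top [378. 185.] rect c [ 618. -250.] wh [137. 142.] ang 7.6 zmax 0.018 rgb [179 122  68]
top [194. 215.] rect c [439. 246.] wh [124.  12.] ang 0.1 zmax 0.011 rgb [194 201 202]
top [155. 213.] rect c [428. 353.] wh [85. 81.] ang 87.9 zmax 0.021 rgb [230 228 136]
top [265. 210.] rect c
[... 1251 characters left out ...]
 rect c [635.   0.] wh [172. 151.] ang 82.9 zmax 0.016 rgb [202 144  91]
side [228. 220.] rect c [368.   8.] wh [ 25. 101.] ang 9.3 zmax 0.064 rgb [165 105  90]
side [254. 252.] rect c [439. -95.] wh [ 29. 112.] ang 6.9 zmax 0.067 rgb [150  94  56]
side [459. 299.] rect c [ 825. -230.] wh [150. 361.] ang 0.0 zmax 0.097 rgb [174 163 144]
side [342. 304.] rect c [ 617. -239.] wh [153. 148.] ang 43.3 zmax 0.016 rgb [218 158  99]
side [254. 303.] rect c [ 444. -238.] wh [141.  31.] ang 14.6 zmax 0.016 rgb [165 170 192]
side [248. 355.] rect c [ 438. -345.] wh [ 44. 115.] ang 23.9 zmax 0.061 rgb [204 176  93]
side [453. 414.] rect c [ 728. -491.] wh [25.  2.] ang 61.3 zmax 0.120 rgb [122 114 100]
```

Heights above the desk pick out the right glue stick: large is 116 mm, mid is about 88 mm and small is about 66 mm, so I want the mid one. Next I'll refine the poses from the upper surfaces and write a move calculator.

```bash
cat >> h.py <<'E'
def go(x,y,z,psi):
    "tool-axis shift (units of .03 m) and spin units from the present pose to TCP target; shifts given after the spin is done"
    from rig import observe
    s=observe();p=s['ee_pos'];R=s['ee_rot'];a=np.degrees(np.arctan2(R[1,0],R[0,0]))
    d=np.array([x,y,z])-p;out=[]
    for t in (a,psi):
        t=np.radians(t);out.append(np.round([(d[0]*np.cos(t)+d[1]*np.sin(t))/.03,(d[0]*np.sin(t)-d[1]*np.cos(t))/.03,-d[2]/.03],2))
    print('clk %.2f'%s['clock'],'pos',p.round(4),'psi %.1f'%a,'gap %.3f'%s['finger_gap'],'| spin total %.4f'%((a-psi+180)%360/360-.5),'shift now-axes',out[0],'after-spin',out[1])
E
python3 - <<'E'
import numpy as np
from h import *
boxes={'tape':((.38,-.45),(.52,-.29),.05,.075),'stamp':((.40,-.16),(.49,-.07),.06,.08),'glue':((.40,-.03),(.47,.03),.08,.1),'big':((.44,0),(.52,.1),.105,.13),'small':((.34,-.06),(.41,.0),.058,.08),'stampfoot':((.40,-.18),(.49,-.05),.008,.022),'marker':((.37,-.29),(.53,-.2),.006,.03),'pen':((.36,.2),(.53,.3),.004,.02),'eraser':((.38,.08),(.46,.16),.006,.03)}
for n in('top','side'):
    c=dict(np.load(n+'0.npz'));W=cloud(c)
    for k,(lo,hi,a,b) in boxes.items():
        sat=0 if k in('pen',) else 50
        m=(W>[*lo,a]).all(-1)&(W<[*hi,b]).all(-1)&(c['pixels'].max(-1)>sat)
        p=W[m]
        if len(p)<8: print(n,k,len(p));continue
        r=cv2.minAreaRect(p[:,:2].astype(np.float32)*1000);print(n,k,len(p),'c',np.round(r[0]),'wh',np.round(r[1]),'ang %.1f'%r[2],'med',(np.median(p,0)*1000).round())
go(.36,-.42,.40,-66)
E
```

```text
top tape 126 c [ 447. -353.] wh [15. 62.] ang 24.0 med [ 446. -353.   58.]
top stamp 50 c [ 444. -119.] wh [19. 19.] ang 8.2 med [ 443. -119.   66.]
top glue 70 c [432.   6.] wh [22. 21.] ang 10.4 med [432.   5.  87.]
top big 165 c [492.  52.] wh [34. 35.] ang 57.7 med [491.  52. 126.]
top small 39 c [378. -30.] wh [15. 17.] ang 55.9 med [378. -30.  63.]
top stampfoot 146 c [ 443. -120.] wh [24. 59.] ang 5.9 med [ 441. -112.   13.]
top marker 245 c [ 449. -243.] wh [125.  15.] ang 13.6 med [ 448. -242.   13.]
top pen 129 c [444. 268.] wh [ 55. 168.] ang 89.7 med [439. 244.   7.]
top eraser 113 c [431. 110.] wh [20. 43.] ang 33.1 med [430. 110.  11.]
side tape 681 c [ 439. -358.] wh [35. 62.] ang 28.0 med [ 439. -363.   58.]
side stamp 66 c [ 443. -123.] wh [22. 16.] ang 13.6 med [ 443. -124.   64.]
side glue 74 c [432.   2.] wh [23. 24.] ang 1.8 med [432.   1.  86.]
side big 199 c [493.  49.] wh [35. 33.] ang 1.3 med [494.  43. 123.]
side small 42 c [378. -32.] wh [14. 16.] ang 56.2 med [378. -33.  62.]
side stampfoot 177 c [ 443. -122.] wh [24. 58.] ang 6.8 med [ 445. -131.   13.]
side marker 506 c [ 444. -245.] wh [135.  16.] ang 14.6 med [ 444. -248.   13.]
side pen 85 c [441. 243.] wh [ 11. 132.] ang 89.0 med [441. 243.   6.]
side eraser 63 c [432. 110.] wh [17. 46.] ang 36.9 med [435. 112.  10.]
clk 0.10 pos [ 0.2813 -0.5581  0.4042] psi 26.7 gap 0.085 | spin total 0.2576 shift now-axes [ 4.41 -2.93  0.14] after-spin [-3.14 -4.27  0.14]
```

```bash
python3 - <<'E'
import numpy as np,cv2
c=np.load('side0.npz')['pixels'][150:290,200:310,::-1]
cv2.imwrite('pics/crop1.png',cv2.resize(c,None,fx=4,fy=4,interpolation=cv2.INTER_CUBIC))
E
```

```text
(no output)
```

View pics/crop1.png

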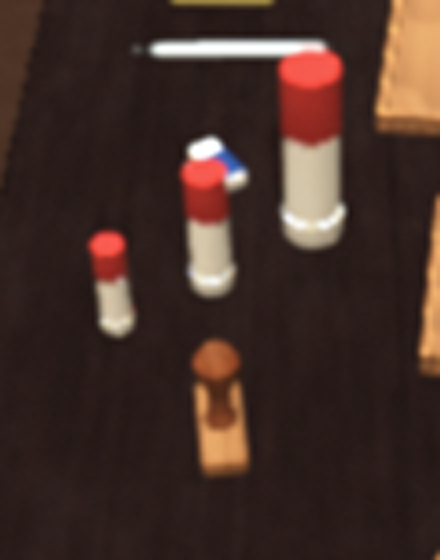

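drive_tool([
  [0,0,0],
  [0,0,0],
  [0,0,0],
  [0,0,0],
  [0,0,0],
], spin=[-0.025,-0.025,-0.025,-0.025,-0.025], gripper=[1,1,1,1,1], squeeze=50)

```text
clock: 0.72
ee_pos: [0.2813, -0.5581, 0.4043]
ee_rot: [[0.308, 0.951, -0.0], [0.951, -0.308, 0.001], [0.001, -0.0, -1.0]]
ft_force: [0.6, 0.0, -0.5]
finger_gap: 0.0857
grasp_force: 0.0
```

drive_tool([
  [0,0,0],
  [0,0,0],
  [0,0,0],
  [0,0,0],
  [0,0,0],
], spin=[-0.025,-0.025,-0.025,-0.025,-0.025], gripper=[1,1,1,1,1])

```text
clock: 1.35
ee_pos: [0.2813, -0.5581, 0.4043]
ee_rot: [[-0.455, 0.891, -0.0], [0.891, 0.455, 0.001], [0.001, 0.0, -1.0]]
ft_force: [-0.4, -0.6, -0.3]
finger_gap: 0.0856
grasp_force: 0.0
```

```bash
python3 -c "
from h import *
go(.439,-.358,.33,117)"
```

```text
clk 1.35 pos [ 0.2813 -0.5581  0.4043] psi 117.0 gap 0.086 | spin total 0.0001 shift now-axes [3.55 7.72 2.48] after-spin [3.56 7.71 2.48]
```

The crop shows three sticks: small at (110,285), mid at (208,230) and big at (312,150). The mid stick is 25 mm across and 88 mm high, so it's the one meant. Moving over the tape measure.

drive_tool([
  [0.356,0.771,0.248],
  [0.356,0.771,0.248],
  [0.356,0.771,0.248],
  [0.356,0.771,0.248],
  [0.356,0.771,0.248],
], spin=[0,0,0,0,0], gripper=[1,1,1,1,1])

```text
clock: 1.98
ee_pos: [0.3618, -0.4562, 0.3669]
ee_rot: [[-0.449, 0.893, -0.0], [0.893, 0.449, 0.001], [0.001, 0.0, -1.0]]
ft_force: [-0.9, -0.7, -0.4]
finger_gap: 0.0857
grasp_force: 0.0
```

drive_tool([
  [0.356,0.771,0.248],
  [0.356,0.771,0.248],
  [0.356,0.771,0.248],
  [0.356,0.771,0.248],
  [0.356,0.771,0.248],
], spin=[0,0,0,0,0], gripper=[1,1,1,1,1])

```text
clock: 2.6
ee_pos: [0.4407, -0.3564, 0.3297]
ee_rot: [[-0.449, 0.893, -0.0], [0.893, 0.449, 0.0], [0.001, -0.0, -1.0]]
ft_force: [0.6, 0.2, -0.6]
finger_gap: 0.0854
grasp_force: 0.0
```

drive_tool([
  [0,0,0],
], spin=[0], gripper=[1])

```text
clock: 2.72
ee_pos: [0.4409, -0.3562, 0.3296]
ee_rot: [[-0.451, 0.892, -0.001], [0.892, 0.451, 0.001], [0.002, -0.0, -1.0]]
ft_force: [0.1, 0.1, 0.0]
finger_gap: 0.0854
grasp_force: 0.0
```

```bash
cat >> h.py <<'E'
def wcloud():
    from rig import observe,camera
    s=observe();c=camera('wrist');K=c['camera_matrix'];v,u=np.mgrid[:420,:560]
    a=(u-K[0,2])/K[0,0];b=(v-K[1,2])/K[1,1];r=np.hypot(a,b)+1e-9;th=np.clip(r,0,1.45)
    z=c['range_z'];k=np.tan(th)/r
    p=np.stack([a*k*z,b*k*z,z],-1)
    T=np.eye(4);T[:3,:3]=s['ee_rot'];T[:3,3]=s['ee_pos'];T=T@c['tool_from_camera']
    return c,p@T[:3,:3].T+T[:3,3]
def box(c,W,lo,hi,a,b,sat=50,name=''):
    m=(W>[*lo,a]).all(-1)&(W<[*hi,b]).all(-1)&(c['pixels'].max(-1)>sat)&(c['range_z']>0)
    p=W[m]
    if len(p)<8: print(name,'few',len(p));return
    r=cv2.minAreaRect(p[:,:2].astype(np.float32)*1000)
    print(name,len(p),'c',np.round(r[0],1),'wh',np.round(r[1]),'ang %.1f'%r[2],'med',(np.median(p,0)*1000).round())
E
python3 - <<'E'
from h import *
c,W=wcloud();cv2.imwrite('pics/w1.png',c['pixels'][:,:,::-1])
box(c,W,(.38,-.45),(.52,-.29),.05,.075,name='tape')
box(c,W,(.38,-.45),(.52,-.29),.02,.075,name='tape all')
box(c,W,(.37,-.29),(.53,-.2),.006,.03,name='marker')
go(.439,-.358,.195,117)
E
```

```text
tape 2958 c [ 436.1 -355.2] wh [34. 62.] ang 26.4 med [ 435. -352.   59.]
tape all 3228 c [ 436.1 -355. ] wh [34. 62.] ang 25.7 med [ 434. -350.   59.]
marker 2433 c [ 441.8 -242.6] wh [135.  17.] ang 13.1 med [ 438. -243.   14.]
clk 2.77 pos [ 0.4404 -0.3572  0.33  ] psi 116.8 gap 0.085 | spin total -0.0006 shift now-axes [-0.   -0.05  4.5 ] after-spin [-0.   -0.05  4.5 ]
```

View pics/w1.png

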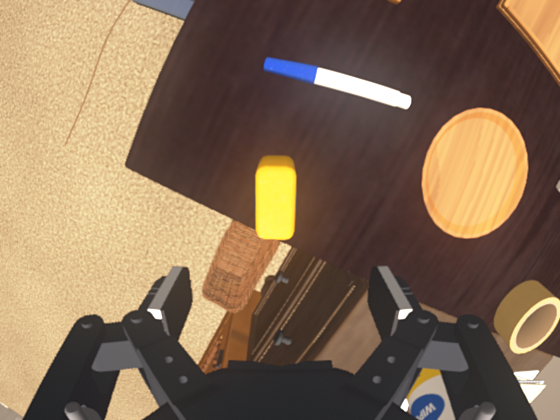

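The wrist view shows the tape (276,198) above the fingers, the marker (337,83) and the dish (475,172). The readings agree to about 3 mm. Descending and gripping.

drive_tool([
  [0.09,-0.08,0.93],
  [0,0,0.93],
  [0,0,0.93],
  [0,0,0.93],
  [0,0,0.93],
], spin=[0,0,0,0,0], gripper=[1,1,1,1,1])

```text
clock: 3.4
ee_pos: [0.4361, -0.3576, 0.1902]
ee_rot: [[-0.449, 0.894, 0.0], [0.894, 0.449, -0.001], [-0.001, 0.0, -1.0]]
ft_force: [0.0, -0.9, 0.1]
finger_gap: 0.0854
grasp_force: 0.0
```

drive_tool([
  [0,0,0],
  [0,0,0],
  [0,0,0],
  [0,0,0],
  [0,0,0],
], spin=[0,0,0,0,0], gripper=[0,0,0,0,0])

```text
clock: 4.03
ee_pos: [0.4366, -0.3575, 0.1922]
ee_rot: [[-0.45, 0.893, 0.002], [0.893, 0.45, -0.002], [-0.002, 0.001, -1.0]]
ft_force: [-0.8, 0.4, 6.7]
finger_gap: 0.0318
grasp_force: 50.1
```

drive_tool([
  [0,0,-0.9],
  [0,0,-0.9],
  [0,0,-0.9],
  [0,0,-0.9],
  [0,0,0],
], spin=[0,0.024,0.024,0.024,0.024], gripper=[0,0,0,0,0])

```text
clock: 4.65
ee_pos: [0.4365, -0.3573, 0.3014]
ee_rot: [[0.141, 0.99, 0.003], [0.99, -0.141, -0.003], [-0.003, 0.003, -1.0]]
ft_force: [-0.2, -0.1, -3.6]
finger_gap: 0.0313
grasp_force: 50.1
```

```bash
python3 -c "
from h import *
go(.602,0,.28,82.5)"
```

```text
clk 4.65 pos [ 0.4365 -0.3573  0.3014] psi 81.9 gap 0.031 | spin total -0.0017 shift now-axes [12.57  3.78  0.71] after-spin [12.53  3.92  0.71]
```

drive_tool([
  [0.9,0.27,0],
  [0.9,0.27,0],
  [0.9,0.27,0],
  [0.9,0.27,0],
  [0.9,0.27,0],
], spin=[0,0,0,0,0], gripper=[0,0,0,0,0])

```text
clock: 5.28
ee_pos: [0.4951, -0.2281, 0.2993]
ee_rot: [[0.136, 0.991, 0.0], [0.991, -0.136, -0.0], [-0.0, 0.0, -1.0]]
ft_force: [1.2, -0.7, -3.1]
finger_gap: 0.0316
grasp_force: 50.0
```

drive_tool([
  [0.9,0.27,0],
  [0.9,0.27,0],
  [0.9,0.27,0],
  [0.9,0.27,0],
  [0.9,0.27,0],
], spin=[0,0,0,0,0], gripper=[0,0,0,0,0])

```text
clock: 5.9
ee_pos: [0.5535, -0.0999, 0.2993]
ee_rot: [[0.136, 0.991, 0.0], [0.991, -0.136, -0.0], [-0.0, 0.0, -1.0]]
ft_force: [0.4, -0.2, -2.2]
finger_gap: 0.0314
grasp_force: 50.0
```

```bash
python3 - <<'E'
from h import *
c,W=wcloud();cv2.imwrite('pics/w2.png',c['pixels'][:,:,::-1])
box(c,W,(.53,-.11),(.73,.09),.012,.022,name='sq')
box(c,W,(.50,.1),(.72,.4),.012,.022,name='long')
box(c,W,(.52,-.35),(.70,-.16),.012,.022,name='dish')
go(.602,0,.28,82.5)
E
```

```text
sq 4107 c [631.2  -9.7] wh [142. 143.] ang 83.0 med [633. -27.  15.]
long few 0
dish 576 c [ 630.  -246.1] wh [128. 102.] ang 67.9 med [ 650. -200.   15.]
clk 5.95 pos [ 0.5544 -0.0977  0.2994] psi 82.2 gap 0.031 | spin total -0.0007 shift now-axes [3.44 1.13 0.65] after-spin [3.43 1.15 0.65]
```

View pics/w2.png

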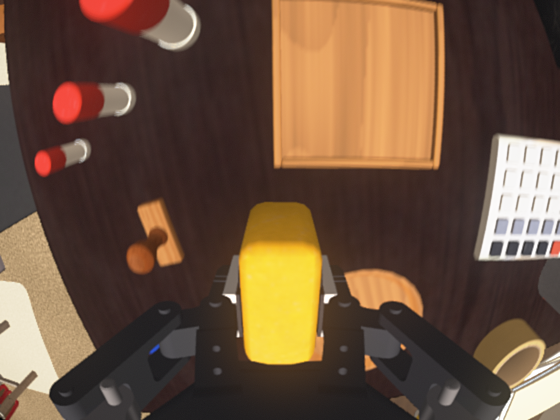

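The view shows the tape held square at (280,285) and the square tray at (358,83), edges parallel to the grip.

drive_tool([
  [0.87,0.28,0],
  [0.87,0.28,0],
  [0.87,0.28,0],
  [0.87,0.28,0],
  [0,0,0],
], spin=[0,0,0,0,0], gripper=[0,0,0,0,0])

```text
clock: 6.58
ee_pos: [0.601, -0.0007, 0.2991]
ee_rot: [[0.134, 0.991, 0.001], [0.991, -0.134, -0.0], [0.0, 0.001, -1.0]]
ft_force: [-0.2, -0.0, -3.5]
finger_gap: 0.0314
grasp_force: 50.0
```

drive_tool([
  [0,0,0.9],
  [0,0,0.9],
  [0,0,0.9],
  [0,0,0.4],
  [0,0,0.15],
], spin=[0,0,0,0,0], gripper=[0,0,0,0,0])

```text
clock: 7.2
ee_pos: [0.6008, -0.0024, 0.2012]
ee_rot: [[0.136, 0.991, -0.0], [0.991, -0.136, -0.0], [-0.0, -0.0, -1.0]]
ft_force: [0.6, -0.7, -1.7]
finger_gap: 0.0314
grasp_force: 50.1
```

drive_tool([
  [0,0,0.04],
  [0,0,0.04],
  [0,0,0],
], spin=[0,0,0], gripper=[0,0,0])

```text
clock: 7.58
ee_pos: [0.6009, -0.002, 0.1994]
ee_rot: [[0.136, 0.991, 0.001], [0.991, -0.136, -0.0], [-0.0, 0.001, -1.0]]
ft_force: [-0.9, 0.1, -2.1]
finger_gap: 0.0317
grasp_force: 50.1
```

drive_tool([
  [0,0,0],
  [0,0,0],
  [0,0,0],
], spin=[0,0,0], gripper=[0.7,0.7,0.7])

```text
clock: 7.95
ee_pos: [0.6009, -0.002, 0.199]
ee_rot: [[0.136, 0.991, 0.0], [0.991, -0.136, -0.0], [-0.0, 0.0, -1.0]]
ft_force: [1.0, 0.9, 0.1]
finger_gap: 0.0597
grasp_force: 0.0
```

drive_tool([
  [0,0,-0.7],
  [0,0,-0.9],
  [0,0,-0.9],
  [0,0,-0.9],
  [0,0,0],
], spin=[0,0,0,0,0], gripper=[0.7,0.7,0.7,0.7,0.7])

```text
clock: 8.57
ee_pos: [0.601, -0.002, 0.3027]
ee_rot: [[0.136, 0.991, 0.004], [0.991, -0.136, -0.0], [0.0, 0.004, -1.0]]
ft_force: [-0.5, -0.5, -0.2]
finger_gap: 0.0597
grasp_force: 0.0
```

```bash
python3 - <<'E'
from h import *
c,W=wcloud()
box(c,W,(.55,-.06),(.66,.06),.055,.08,name='tape top')
go(.443,-.121,.31,82.5)
E
```

```text
tape top 3816 c [600.7   0.7] wh [62. 34.] ang 83.4 med [601.   4.  65.]
clk 8.62 pos [ 0.6008 -0.002   0.3014] psi 82.2 gap 0.060 | spin total -0.0009 shift now-axes [-4.65 -4.67 -0.29] after-spin [-4.62 -4.7  -0.29]
```

drive_tool([
  [-0.775,-0.78,0],
  [-0.775,-0.78,0],
  [-0.775,-0.78,0],
  [-0.775,-0.78,0],
  [-0.775,-0.78,0],
], spin=[0,0,0,0,0], gripper=[0.7,0.7,0.7,0.7,0.7])

```text
clock: 9.25
ee_pos: [0.4681, -0.1017, 0.2999]
ee_rot: [[0.136, 0.991, -0.002], [0.991, -0.136, 0.001], [0.0, -0.002, -1.0]]
ft_force: [0.1, -0.2, -0.6]
finger_gap: 0.0602
grasp_force: 0.0
```

drive_tool([
  [-0.775,-0.78,0],
  [0,0,0],
  [0,0,0],
  [0,0,0],
], spin=[0,-0.019,-0.019,0], gripper=[0.7,0.7,0.7,0.7])

```text
clock: 9.75
ee_pos: [0.4426, -0.1211, 0.3001]
ee_rot: [[-0.101, 0.995, -0.001], [0.995, 0.101, 0.001], [0.001, -0.001, -1.0]]
ft_force: [-0.4, -0.6, -0.1]
finger_gap: 0.0598
grasp_force: 0.0
```

```bash
python3 - <<'E'
from h import *
c,W=wcloud()
box(c,W,(.40,-.16),(.49,-.07),.06,.08,name='stamp')
box(c,W,(.40,-.18),(.49,-.05),.008,.022,name='foot')
box(c,W,(.40,-.03),(.47,.03),.08,.1,name='glue')
box(c,W,(.37,-.29),(.53,-.2),.006,.03,name='marker')
go(.443,-.121,.207,96.3)
E
```

```text
stamp 838 c [ 440.7 -117.2] wh [23. 23.] ang 78.2 med [ 440. -115.   66.]
foot 1083 c [ 440. -117.] wh [24. 60.] ang 6.4 med [ 438. -102.   14.]
glue 1482 c [429.6   6.7] wh [24. 24.] ang 5.1 med [430.   6.  88.]
marker 1689 c [ 446.4 -240.2] wh [125.  16.] ang 13.0 med [ 448. -237.   14.]
clk 9.80 pos [ 0.4427 -0.1211  0.3002] psi 95.7 gap 0.060 | spin total -0.0016 shift now-axes [0.   0.01 3.11] after-spin [0.   0.01 3.11]
```

drive_tool([
  [0.03,-0.05,0.8],
  [0,0,0.8],
  [0,0,0.8],
  [0,0,0.7],
  [0,0,0],
], spin=[0,0,0,0,0], gripper=[0.7,0.7,0.7,0.7,0.7])

```text
clock: 10.42
ee_pos: [0.441, -0.1202, 0.2066]
ee_rot: [[-0.1, 0.995, -0.003], [0.995, 0.1, 0.001], [0.001, -0.003, -1.0]]
ft_force: [-0.4, -0.2, -0.2]
finger_gap: 0.0599
grasp_force: 0.0
```

drive_tool([
  [0,0,0],
  [0,0,0],
  [0,0,0],
  [0,0,0],
  [0,0,0],
], spin=[0,0,0,0,0], gripper=[0,0,0,0,0])

```text
clock: 11.05
ee_pos: [0.4414, -0.1204, 0.2088]
ee_rot: [[-0.102, 0.995, 0.002], [0.995, 0.102, -0.001], [-0.001, 0.002, -1.0]]
ft_force: [-0.2, 1.6, 5.9]
finger_gap: 0.02
grasp_force: 48.6
```

drive_tool([
  [0,0,-0.9],
  [0,0,-0.9],
  [0,0,-0.9],
  [0,0,-0.9],
  [0,0,0],
], spin=[0,0,0.02,0.02,0], gripper=[0,0,0,0,0])

```text
clock: 11.68
ee_pos: [0.4412, -0.1203, 0.3178]
ee_rot: [[0.149, 0.989, 0.004], [0.989, -0.149, -0.002], [-0.001, 0.004, -1.0]]
ft_force: [-0.0, -0.0, -0.9]
finger_gap: 0.02
grasp_force: 48.8
```

```bash
python3 -c "
from h import *
go(.673,-.016,.31,82.8)"
```

```text
clk 11.68 pos [ 0.4412 -0.1203  0.3178] psi 81.4 gap 0.020 | spin total -0.0038 shift now-axes [4.59 7.12 0.26] after-spin [4.42 7.23 0.26]
```

drive_tool([
  [0.51,0.79,0],
  [0.51,0.79,0],
  [0.51,0.79,0],
  [0.51,0.79,0],
  [0.51,0.79,0],
], spin=[0,0,0,0,0], gripper=[0,0,0,0,0])

```text
clock: 12.3
ee_pos: [0.5704, -0.0618, 0.3149]
ee_rot: [[0.146, 0.989, -0.001], [0.989, -0.146, 0.0], [-0.0, -0.001, -1.0]]
ft_force: [0.4, 0.1, -0.5]
finger_gap: 0.0199
grasp_force: 48.8
```

drive_tool([
  [0.51,0.79,0],
  [0.51,0.79,0],
  [0.51,0.79,0],
  [0.51,0.79,0],
  [0,0,0],
], spin=[0,0,0,0,-0.004], gripper=[0,0,0,0,0])

```text
clock: 12.92
ee_pos: [0.6733, -0.0151, 0.3143]
ee_rot: [[0.12, 0.993, -0.001], [0.993, -0.12, 0.0], [-0.0, -0.001, -1.0]]
ft_force: [-0.6, 0.4, -0.5]
finger_gap: 0.0199
grasp_force: 48.9
```

drive_tool([
  [0,0,0.9],
  [0,0,0.9],
  [0,0,0.9],
  [0,0,0.4],
  [0,0,0.2],
], spin=[0,0,0,0,0], gripper=[0,0,0,0,0])

```text
clock: 13.55
ee_pos: [0.6723, -0.016, 0.2164]
ee_rot: [[0.123, 0.992, -0.001], [0.992, -0.123, -0.0], [-0.0, -0.001, -1.0]]
ft_force: [-0.1, 0.6, -0.9]
finger_gap: 0.0198
grasp_force: 48.9
```

drive_tool([
  [0,0,0.04],
  [0,0,0.04],
  [0,0,0],
], spin=[0,0,0], gripper=[0,0,0])

```text
clock: 13.92
ee_pos: [0.6727, -0.0159, 0.2151]
ee_rot: [[0.123, 0.992, 0.001], [0.992, -0.123, -0.0], [-0.0, 0.001, -1.0]]
ft_force: [-0.2, 0.0, -0.3]
finger_gap: 0.0197
grasp_force: 48.9
```

drive_tool([
  [0,0,0],
  [0,0,0],
  [0,0,0],
], spin=[0,0,0], gripper=[0.6,0.6,0.6])

```text
clock: 14.3
ee_pos: [0.6726, -0.0159, 0.2146]
ee_rot: [[0.123, 0.992, 0.0], [0.992, -0.123, -0.0], [-0.0, 0.0, -1.0]]
ft_force: [0.2, 0.1, 0.3]
finger_gap: 0.0514
grasp_force: 0.0
```

drive_tool([
  [0,0,-0.7],
  [0,0,-0.9],
  [0,0,-0.9],
  [0,0,-0.9],
  [0,0,0],
], spin=[0,0,0,0,0], gripper=[0.6,0.6,0.6,0.6,0.6])

```text
clock: 14.92
ee_pos: [0.6727, -0.0158, 0.3199]
ee_rot: [[0.123, 0.992, 0.005], [0.992, -0.123, -0.001], [-0.0, 0.005, -1.0]]
ft_force: [0.6, 0.2, 0.2]
finger_gap: 0.0511
grasp_force: 0.0
```

```bash
python3 - <<'E'
from h import *
c,W=wcloud()
box(c,W,(.64,-.06),(.72,.04),.06,.08,name='stamp')
box(c,W,(.55,-.06),(.64,.06),.055,.08,name='tape top')
go(.431,.003,.31,35)
E
```

```text
stamp 825 c [672.1 -12.4] wh [23. 23.] ang 82.1 med [672. -10.  71.]
tape top 3069 c [601.1   0.8] wh [62. 34.] ang 80.6 med [604.   3.  65.]
clk 14.97 pos [ 0.6725 -0.0158  0.3181] psi 82.9 gap 0.051 | spin total 0.1331 shift now-axes [-0.37 -8.06  0.27] after-spin [-6.23 -5.13  0.27]
```

drive_tool([
  [-0.04,-0.9,0],
  [-0.04,-0.9,0],
  [-0.04,-0.9,0],
  [-0.04,-0.9,0],
  [-0.04,-0.9,0],
], spin=[0,0,0,0,0], gripper=[0.6,0.6,0.6,0.6,0.6])

```text
clock: 15.6
ee_pos: [0.5368, -0.005, 0.3158]
ee_rot: [[0.124, 0.992, -0.001], [0.992, -0.124, 0.0], [-0.0, -0.001, -1.0]]
ft_force: [0.2, -0.1, 0.7]
finger_gap: 0.0512
grasp_force: 0.0
```

drive_tool([
  [-0.04,-0.9,0],
  [-0.04,-0.9,0],
  [-0.04,-0.9,0],
  [-0.04,-0.86,0],
  [0,0,0],
], spin=[0,0,0,0,0.026], gripper=[0.6,0.6,0.6,0.6,0.6])

```text
clock: 16.23
ee_pos: [0.4297, 0.0035, 0.3161]
ee_rot: [[0.286, 0.958, -0.002], [0.958, -0.286, 0.0], [-0.0, -0.002, -1.0]]
ft_force: [0.0, 0.5, 0.5]
finger_gap: 0.0515
grasp_force: 0.0
```

drive_tool([
  [0,0,0],
  [0,0,0],
  [0,0,0],
  [0,0,0],
  [0,0,0],
], spin=[0.027,0.027,0.027,0.027,0], gripper=[0.6,0.6,0.6,0.6,0.6])

```text
clock: 16.85
ee_pos: [0.4311, 0.0033, 0.3161]
ee_rot: [[0.822, 0.57, -0.001], [0.57, -0.822, 0.0], [-0.001, -0.001, -1.0]]
ft_force: [-0.1, 0.6, 0.1]
finger_gap: 0.0518
grasp_force: 0.0
```

```bash
python3 - <<'E'
from h import *
c,W=wcloud();cv2.imwrite('pics/w3.png',c['pixels'][:,:,::-1])
box(c,W,(.40,-.03),(.47,.04),.08,.1,name='glue')
box(c,W,(.44,0.02),(.54,.1),.105,.14,name='big')
box(c,W,(.35,.2),(.55,.3),.004,.02,name='pen')
go(.431,.004,.22,35)
E
```

```text
glue 1095 c [430.2   7.4] wh [25. 24.] ang 86.8 med [431.   8.  88.]
big 3970 c [490.5  55. ] wh [35. 35.] ang 56.1 med [491.  55. 126.]
pen 895 c [428.5 246.6] wh [134.  12.] ang 1.1 med [440. 245.   7.]
clk 16.90 pos [0.4312 0.0033 0.3162] psi 34.9 gap 0.051 | spin total -0.0003 shift now-axes [ 0.01 -0.02  3.21] after-spin [ 0.01 -0.02  3.21]
```

View pics/w3.png

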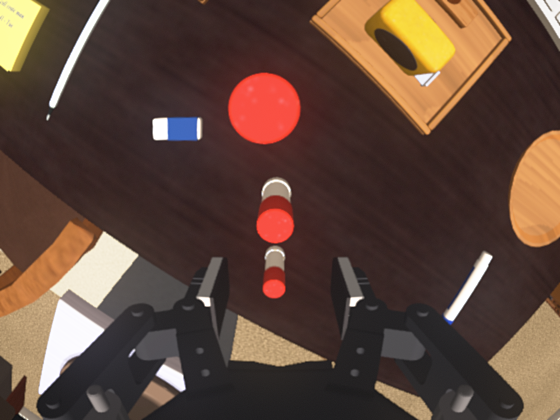

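The view shows the mid stick at (275,222), centred between the fingers. The big one (264,108) and small one (274,285) are clear of the finger paths. The tape and stamp are standing in their tray.

drive_tool([
  [0.05,-0.03,0.8],
  [0,0,0.8],
  [0,0,0.8],
  [0,0,0.75],
  [0,0,0],
], spin=[0,0,0,0,0], gripper=[0.6,0.6,0.6,0.6,0.6])

```text
clock: 17.52
ee_pos: [0.4318, 0.0049, 0.2209]
ee_rot: [[0.821, 0.571, -0.003], [0.571, -0.821, 0.0], [-0.002, -0.002, -1.0]]
ft_force: [-0.8, 0.2, 0.6]
finger_gap: 0.0515
grasp_force: 0.0
```

drive_tool([
  [0,0,0],
  [0,0,0],
  [0,0,0],
  [0,0,0],
  [0,0,0],
], spin=[0,0,0,0,0], gripper=[0,0,0,0,0])

```text
clock: 18.15
ee_pos: [0.4321, 0.0049, 0.2224]
ee_rot: [[0.822, 0.569, 0.001], [0.569, -0.822, -0.0], [0.001, 0.001, -1.0]]
ft_force: [-1.1, 0.2, 8.0]
finger_gap: 0.024
grasp_force: 49.6
```

drive_tool([
  [0,0,-0.9],
  [0,0,-0.9],
  [0,0,-0.9],
  [0,0,-0.9],
  [0,0,0],
], spin=[0,0,0,0,0], gripper=[0,0,0,0,0])

```text
clock: 18.77
ee_pos: [0.432, 0.0049, 0.3314]
ee_rot: [[0.822, 0.569, 0.004], [0.569, -0.822, -0.001], [0.003, 0.003, -1.0]]
ft_force: [-0.1, 0.8, -0.9]
finger_gap: 0.0237
grasp_force: 49.3
```

```bash
python3 -c "
from h import *
go(.618,-.249,.33,35)"
```

```text
clk 18.77 pos [0.432  0.0049 0.3314] psi 34.7 gap 0.024 | spin total -0.0009 shift now-axes [ 0.28 10.49  0.05] after-spin [ 0.22 10.49  0.05]
```

drive_tool([
  [0.02,0.87,0],
  [0.02,0.87,0],
  [0.02,0.87,0],
  [0.02,0.87,0],
  [0.02,0.87,0],
], spin=[0,0,0,0,0], gripper=[0,0,0,0,0])

```text
clock: 19.4
ee_pos: [0.509, -0.1015, 0.3288]
ee_rot: [[0.822, 0.569, -0.001], [0.569, -0.822, 0.0], [-0.001, -0.001, -1.0]]
ft_force: [0.1, 0.1, -0.6]
finger_gap: 0.0237
grasp_force: 49.3
```

drive_tool([
  [0.02,0.87,0],
  [0.02,0.87,0],
  [0.02,0.87,0],
  [0.02,0.87,0],
  [0.02,0.87,0],
], spin=[0,0,0,0,0], gripper=[0,0,0,0,0])

```text
clock: 20.02
ee_pos: [0.5858, -0.2071, 0.3285]
ee_rot: [[0.822, 0.569, -0.002], [0.569, -0.822, 0.001], [-0.001, -0.001, -1.0]]
ft_force: [0.1, 0.4, -1.2]
finger_gap: 0.0239
grasp_force: 49.3
```

drive_tool([
  [0.02,0.87,0],
  [0.02,0.87,0],
  [0,0,0],
  [0,0,0.9],
  [0,0,0.9],
], spin=[0,0,0,0,0], gripper=[0,0,0,0,0])

```text
clock: 20.65
ee_pos: [0.6156, -0.2479, 0.2745]
ee_rot: [[0.822, 0.569, -0.001], [0.569, -0.822, 0.0], [-0.0, -0.001, -1.0]]
ft_force: [0.6, -0.0, -0.5]
finger_gap: 0.0238
grasp_force: 49.3
```

drive_tool([
  [0,0,0.9],
  [0,0,0.4],
  [0,0,0.15],
  [0,0,0],
], spin=[0,0,0,0], gripper=[0,0,0,0])

```text
clock: 21.15
ee_pos: [0.6162, -0.2485, 0.2329]
ee_rot: [[0.822, 0.569, 0.0], [0.569, -0.822, -0.0], [0.0, 0.0, -1.0]]
ft_force: [0.1, 0.1, -0.2]
finger_gap: 0.0237
grasp_force: 49.3
```

drive_tool([
  [0,0,0.05],
  [0,0,0.05],
  [0,0,0.04],
  [0,0,0],
], spin=[0,0,0,0], gripper=[0,0,0,0])

```text
clock: 21.65
ee_pos: [0.6161, -0.2487, 0.2286]
ee_rot: [[0.822, 0.569, 0.0], [0.569, -0.822, -0.0], [0.0, 0.0, -1.0]]
ft_force: [-0.8, -0.2, 1.5]
finger_gap: 0.0239
grasp_force: 49.4
```

Contact made, so I'll release and then go over the marker. Its axis is about 13.5°.

drive_tool([
  [0,0,0],
  [0,0,0],
  [0,0,0],
], spin=[0,0,0], gripper=[0.6,0.6,0.6])

```text
clock: 22.02
ee_pos: [0.6161, -0.2486, 0.2283]
ee_rot: [[0.822, 0.569, -0.0], [0.569, -0.822, -0.0], [-0.0, 0.0, -1.0]]
ft_force: [-0.5, 0.6, -0.3]
finger_gap: 0.0514
grasp_force: 0.0
```

drive_tool([
  [0,0,-0.7],
  [0,0,-0.9],
  [0,0,-0.9],
  [0,0,-0.9],
  [0,0,0],
], spin=[0,0,0,0.03,0.029], gripper=[0.6,0.6,0.6,0.6,0.6])

```text
clock: 22.65
ee_pos: [0.6163, -0.2487, 0.3327]
ee_rot: [[0.974, 0.227, 0.003], [0.227, -0.974, -0.002], [0.003, 0.003, -1.0]]
ft_force: [0.5, 0.0, -0.4]
finger_gap: 0.0515
grasp_force: 0.0
```

```bash
python3 - <<'E'
from h import *
c,W=wcloud()
box(c,W,(.57,-.30),(.66,-.20),.085,.11,name='glue')
go(.443,-.244,.26,13.5)
E
```

```text
glue 1009 c [ 615.6 -248.2] wh [25. 24.] ang 11.9 med [ 617. -248.   94.]
clk 22.70 pos [ 0.6161 -0.2486  0.3315] psi 12.6 gap 0.051 | spin total -0.0024 shift now-axes [-5.6  -1.41  2.38] after-spin [-5.57 -1.5   2.38]
```

drive_tool([
  [-0.8,-0.2,0],
  [-0.8,-0.2,0],
  [-0.8,-0.2,0],
  [-0.8,-0.2,0],
  [-0.8,-0.2,0.6],
], spin=[0,0,0,0,0], gripper=[0.6,0.6,0.6,0.6,0.6])

```text
clock: 23.32
ee_pos: [0.4917, -0.2474, 0.3128]
ee_rot: [[0.972, 0.236, 0.002], [0.236, -0.972, -0.001], [0.001, 0.002, -1.0]]
ft_force: [0.4, -0.2, -0.0]
finger_gap: 0.0513
grasp_force: 0.0
```

drive_tool([
  [-0.8,-0.2,0.6],
  [-0.8,-0.2,0.6],
  [0,0,0.6],
  [0,0,0],
], spin=[0,0,0,-0.0025], gripper=[0.6,0.6,0.6,0.6])

```text
clock: 23.82
ee_pos: [0.4427, -0.247, 0.2574]
ee_rot: [[0.968, 0.251, -0.002], [0.251, -0.968, 0.001], [-0.001, -0.002, -1.0]]
ft_force: [0.9, 0.3, 0.1]
finger_gap: 0.0514
grasp_force: 0.0
```

```bash
python3 - <<'E'
from h import *
c,W=wcloud();cv2.imwrite('pics/w4.png',c['pixels'][:,:,::-1])
box(c,W,(.36,-.3),(.54,-.18),.006,.03,name='marker')
go(.443,-.244,.178,13.5)
E
```

```text
marker 3602 c [ 442.  -242.1] wh [135.  16.] ang 13.7 med [ 451. -240.   14.]
clk 23.88 pos [ 0.443  -0.247   0.2581] psi 14.6 gap 0.051 | spin total 0.0030 shift now-axes [ 0.02 -0.1   2.67] after-spin [ 0.02 -0.1   2.67]
```

View pics/w4.png

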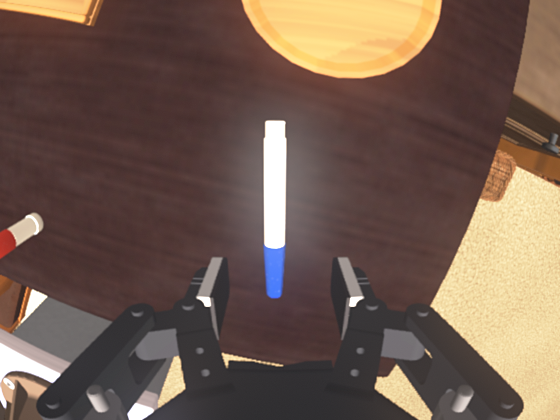

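The marker runs straight between the fingers, from (275,125) to (274,297). Descending.

drive_tool([
  [-0.03,-0.1,0.9],
  [0,0,0.9],
  [0,0,0.7],
  [0,0,0.2],
  [0,0,0],
], spin=[0.003,0,0,0,0], gripper=[0.6,0.6,0.6,0.6,0.6])

```text
clock: 24.5
ee_pos: [0.4416, -0.2444, 0.1777]
ee_rot: [[0.973, 0.231, 0.0], [0.231, -0.973, -0.0], [0.0, 0.0, -1.0]]
ft_force: [-0.4, -0.1, -0.8]
finger_gap: 0.0513
grasp_force: 0.0
```

drive_tool([
  [0,0,0],
  [0,0,0],
  [0,0,0],
  [0,0,0],
  [0,0,0],
], spin=[0,0,0,0,0], gripper=[0,0,0,0,0], squeeze=40)

```text
clock: 25.12
ee_pos: [0.4414, -0.2442, 0.1782]
ee_rot: [[0.973, 0.231, 0.001], [0.231, -0.973, -0.001], [0.001, 0.001, -1.0]]
ft_force: [-1.4, 1.7, 7.7]
finger_gap: 0.014
grasp_force: 38.9
```

drive_tool([
  [0,0,-0.9],
  [0,0,-0.9],
  [0,0,-0.9],
  [0,0,-0.9],
  [0,0,-0.9],
], spin=[0,0,-0.027,-0.027,-0.027], gripper=[0,0,0,0,0])

```text
clock: 25.75
ee_pos: [0.4411, -0.2442, 0.3136]
ee_rot: [[0.734, 0.679, 0.0], [0.679, -0.734, -0.0], [0.0, 0.001, -1.0]]
ft_force: [-0.3, -0.3, -0.5]
finger_gap: 0.0134
grasp_force: 39.4
```

drive_tool([
  [0,0,-0.6],
  [0,0,0],
  [0,0,0],
  [0,0,0],
  [0,0,0],
], spin=[-0.027,-0.027,-0.027,-0.028,0], gripper=[0,0,0,0,0])

```text
clock: 26.38
ee_pos: [0.4412, -0.2442, 0.3306]
ee_rot: [[0.145, 0.989, 0.0], [0.989, -0.145, -0.0], [-0.0, 0.0, -1.0]]
ft_force: [0.3, -0.4, 0.6]
finger_gap: 0.0138
grasp_force: 39.4
```

```bash
python3 -c "
from h import *
go(.59,.255,.34,82.4)"
```

```text
clk 26.38 pos [ 0.4412 -0.2442  0.3306] psi 81.6 gap 0.014 | spin total -0.0021 shift now-axes [17.18  2.49 -0.31] after-spin [17.15  2.72 -0.31]
```

drive_tool([
  [0.95,0.145,-0.05],
  [0.95,0.145,-0.05],
  [0.95,0.145,-0.05],
  [0.95,0.145,-0.05],
  [0.95,0.145,-0.05],
], spin=[0,0,0,0,0], gripper=[0,0,0,0,0])

```text
clock: 27.0
ee_pos: [0.4835, -0.1054, 0.338]
ee_rot: [[0.149, 0.989, 0.0], [0.989, -0.149, -0.0], [-0.0, 0.0, -1.0]]
ft_force: [0.0, -0.1, -0.1]
finger_gap: 0.0138
grasp_force: 39.4
```

drive_tool([
  [0.95,0.145,0],
  [0.95,0.145,0],
  [0.95,0.145,0],
  [0.95,0.145,0],
  [0.95,0.145,0],
], spin=[0,0,0,0,0], gripper=[0,0,0,0,0])

```text
clock: 27.62
ee_pos: [0.5256, 0.0324, 0.338]
ee_rot: [[0.149, 0.989, 0.0], [0.989, -0.149, -0.0], [-0.0, 0.0, -1.0]]
ft_force: [-0.6, -0.0, -1.0]
finger_gap: 0.0136
grasp_force: 39.4
```

drive_tool([
  [0.95,0.145,0],
  [0.95,0.145,0],
  [0.95,0.145,0],
  [0,0,0],
], spin=[0,0,0,0], gripper=[0,0,0,0])

```text
clock: 28.12
ee_pos: [0.5508, 0.1155, 0.3378]
ee_rot: [[0.146, 0.989, 0.0], [0.989, -0.146, 0.0], [0.0, 0.0, -1.0]]
ft_force: [-0.2, -0.8, -1.3]
finger_gap: 0.0139
grasp_force: 39.4
```

```bash
python3 - <<'E'
from h import *
c,W=wcloud();cv2.imwrite('pics/w5.png',c['pixels'][:,:,::-1])
box(c,W,(.50,.1),(.74,.4),.012,.022,name='long')
box(c,W,(.50,.05),(.68,.25),.11,.19,name='held')
go(.59,.255,.33,82.4)
E
```

```text
long 2642 c [607.2 218.6] wh [142. 130.] ang 83.0 med [607. 196.  15.]
held 8435 c [545.3 121.1] wh [131.  51.] ang 70.2 med [553. 129. 174.]
clk 28.18 pos [0.5506 0.1147 0.3377] psi 81.6 gap 0.014 | spin total -0.0022 shift now-axes [4.82 0.62 0.26] after-spin [4.81 0.68 0.26]
```

View pics/w5.png

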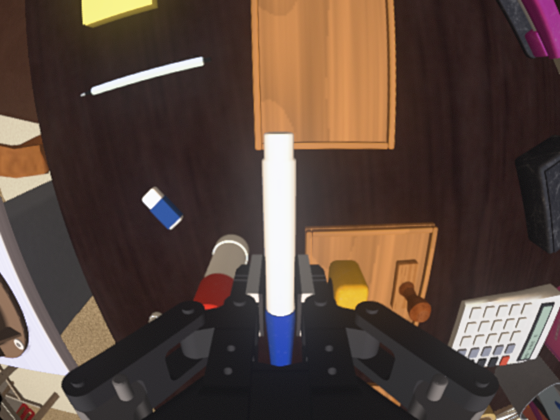

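The view shows the marker held straight at (280,250). The long tray's near end is at (325,148), and the square tray's things are standing. Moving into the long tray.

drive_tool([
  [0.96,0.17,0],
  [0.96,0.17,0],
  [0.96,0.17,0],
  [0.96,0.17,0],
  [0.96,0.17,0],
], spin=[0,0,0,0,0], gripper=[0,0,0,0,0])

```text
clock: 28.8
ee_pos: [0.597, 0.2528, 0.3378]
ee_rot: [[0.148, 0.989, -0.0], [0.989, -0.148, -0.0], [-0.0, -0.0, -1.0]]
ft_force: [-0.4, -0.2, -0.6]
finger_gap: 0.0135
grasp_force: 39.4
```

drive_tool([
  [0,0,0],
  [0,0,0.9],
  [0,0,0.9],
  [0,0,0.9],
  [0,0,0.9],
], spin=[-0.003,0,0,0,0], gripper=[0,0,0,0,0])

```text
clock: 29.42
ee_pos: [0.5966, 0.2514, 0.2291]
ee_rot: [[0.128, 0.992, -0.0], [0.992, -0.128, -0.0], [-0.0, -0.0, -1.0]]
ft_force: [0.3, 0.4, 0.1]
finger_gap: 0.0138
grasp_force: 39.4
```

drive_tool([
  [0,0,0.9],
  [0,0,0.4],
  [0,0,0.1],
  [0,0,0],
], spin=[0,0,0,0], gripper=[0,0,0,0])

```text
clock: 29.92
ee_pos: [0.5969, 0.2527, 0.1885]
ee_rot: [[0.126, 0.992, 0.001], [0.992, -0.126, 0.0], [0.0, 0.001, -1.0]]
ft_force: [-0.3, 0.5, 0.5]
finger_gap: 0.0137
grasp_force: 39.4
```

drive_tool([
  [0,0,0.05],
  [0,0,0.05],
  [0,0,0.03],
  [0,0,0],
], spin=[0,0,0,0], gripper=[0,0,0,0])

```text
clock: 30.42
ee_pos: [0.5968, 0.2531, 0.1843]
ee_rot: [[0.126, 0.992, 0.0], [0.992, -0.126, -0.0], [0.0, 0.0, -1.0]]
ft_force: [-0.8, 0.4, 3.8]
finger_gap: 0.0139
grasp_force: 40.0
```

drive_tool([
  [0,0,0],
  [0,0,0],
  [0,0,0],
], spin=[0,0,0], gripper=[0.4,0.4,0.4])

```text
clock: 30.8
ee_pos: [0.5968, 0.253, 0.1837]
ee_rot: [[0.126, 0.992, -0.0], [0.992, -0.126, -0.0], [-0.0, -0.0, -1.0]]
ft_force: [-0.0, -0.0, 0.2]
finger_gap: 0.0338
grasp_force: 0.0
```

drive_tool([
  [0,0,-0.7],
  [0,0,-0.9],
  [0,0,-0.9],
  [0,0,0],
  [0,0,0],
], spin=[0,0,0,0.029,0.029], gripper=[0.4,0.4,0.4,0.4,0.4])

```text
clock: 31.42
ee_pos: [0.5968, 0.253, 0.261]
ee_rot: [[0.476, 0.879, 0.002], [0.879, -0.476, 0.001], [0.001, 0.002, -1.0]]
ft_force: [0.4, 1.7, 0.0]
finger_gap: 0.0342
grasp_force: 0.0
```

drive_tool([
  [0,0,0],
  [0,0,0],
  [0,0,0],
  [0,0,0],
  [0,0,0],
], spin=[0.029,0.029,0.029,0.029,0.029], gripper=[0.4,0.4,0.4,0.4,0.4])

```text
clock: 32.05
ee_pos: [0.5967, 0.253, 0.2604]
ee_rot: [[0.987, 0.163, 0.001], [0.163, -0.987, 0.0], [0.001, -0.0, -1.0]]
ft_force: [-0.0, -1.0, -0.3]
finger_gap: 0.0343
grasp_force: 0.0
```

```bash
python3 - <<'E'
from h import *
c,W=wcloud()
m=(W[...,2]>.005)&(W[...,2]<.03)&(c['pixels'].min(-1)>190)&(W[...,0]>.54)&(W[...,0]<.68)&(W[...,1]>.15)&(W[...,1]<.36);p=W[m]
if len(p)>5:
 r=cv2.minAreaRect(p[:,:2].astype(np.float32)*1000);print('white',len(p),r,np.median(p,0))
go(.440,.2445,.26,-.5)
E
```

```text
white 2438 ((597.6259155273438, 278.6865234375), (93.04505157470703, 19.45455551147461), 83.22127532958984) [0.60099851 0.27646142 0.0200926 ]
clk 32.10 pos [0.5968 0.253  0.2604] psi 8.8 gap 0.034 | spin total 0.0260 shift now-axes [-5.21 -0.52  0.01] after-spin [-5.22  0.33  0.01]
```

drive_tool([
  [-0.87,-0.09,0],
  [-0.87,-0.09,0],
  [-0.87,-0.09,0],
  [-0.87,-0.09,0],
  [-0.87,-0.09,0],
], spin=[0,0,0,0,0], gripper=[0.4,0.4,0.4,0.4,0.4])

```text
clock: 32.72
ee_pos: [0.465, 0.2442, 0.26]
ee_rot: [[0.985, 0.172, 0.001], [0.172, -0.985, 0.0], [0.001, -0.0, -1.0]]
ft_force: [-0.2, 0.2, 0.0]
finger_gap: 0.0342
grasp_force: 0.0
```

drive_tool([
  [-0.87,-0.09,0],
  [0,0,0],
  [0,0,0],
], spin=[0,0.026,0], gripper=[0.4,0.4,0.4])

```text
clock: 33.1
ee_pos: [0.4397, 0.2427, 0.2599]
ee_rot: [[1.0, 0.009, 0.001], [0.009, -1.0, 0.0], [0.001, -0.0, -1.0]]
ft_force: [0.6, 0.2, -0.6]
finger_gap: 0.0343
grasp_force: 0.0
```

```bash
python3 - <<'E'
from h import *
c,W=wcloud();cv2.imwrite('pics/w6.png',c['pixels'][:,:,::-1])
box(c,W,(.35,.2),(.54,.3),.003,.02,name='pen white')
box(c,W,(.35,.225),(.54,.265),.003,.02,sat=0,name='pen all')
go(.440,.2445,.177,-.5)
E
```

```text
pen white 1841 c [455.4 243. ] wh [ 40. 184.] ang 75.3 med [450. 247.   7.]
pen all 1906 c [433.4 248.5] wh [ 11. 144.] ang 90.0 med [450. 247.   7.]
clk 33.15 pos [0.4399 0.2427 0.2597] psi 0.6 gap 0.034 | spin total 0.0032 shift now-axes [ 0.   -0.06  2.76] after-spin [ 0.   -0.06  2.76]
```

View pics/w6.png

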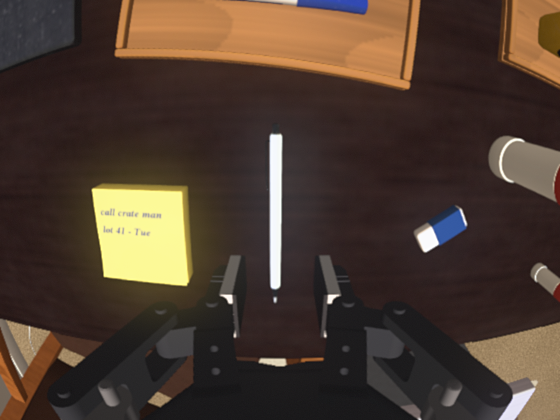

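The pen runs at col 275, rows 128–300, slightly left of the finger centre at 280. The eraser and sticky notes are untouched. Shifting 3 mm and gripping.

drive_tool([
  [-0.2,-0.1,0.9],
  [0,0,0.9],
  [0,0,0.8],
  [0,0,0.2],
  [0,0,0],
], spin=[0.002,0,0,0,0], gripper=[0.4,0.4,0.4,0.4,0.4])

```text
clock: 33.78
ee_pos: [0.4339, 0.2456, 0.1751]
ee_rot: [[1.0, -0.005, -0.0], [-0.005, -1.0, -0.0], [-0.0, 0.0, -1.0]]
ft_force: [-0.0, -0.8, 1.1]
finger_gap: 0.0344
grasp_force: 0.0
```

drive_tool([
  [0,0,0],
  [0,0,0],
  [0,0,0],
  [0,0,0],
  [0,0,0],
], spin=[0,0,0,0,0], gripper=[0,0,0,0,0])

```text
clock: 34.4
ee_pos: [0.4338, 0.2456, 0.1758]
ee_rot: [[1.0, -0.006, 0.002], [-0.006, -1.0, 0.001], [0.002, -0.001, -1.0]]
ft_force: [-0.8, 0.0, 6.4]
finger_gap: 0.0074
grasp_force: 39.3
```

drive_tool([
  [0,0,-0.9],
  [0,0,-0.9],
  [0,0,-0.9],
  [0,0,-0.9],
  [0,0,0],
], spin=[0,0,-0.028,-0.028,-0.028], gripper=[0,0,0,0,0])

```text
clock: 35.02
ee_pos: [0.4337, 0.2456, 0.2852]
ee_rot: [[0.864, 0.503, 0.004], [0.503, -0.864, 0.001], [0.004, 0.001, -1.0]]
ft_force: [-0.4, 0.0, -0.6]
finger_gap: 0.0074
grasp_force: 39.3
```

drive_tool([
  [0,0,0],
  [0,0,0],
  [0,0,0],
  [0,0,0],
  [0,0,0],
], spin=[-0.028,-0.029,-0.029,-0.029,-0.029], gripper=[0,0,0,0,0])

```text
clock: 35.65
ee_pos: [0.4335, 0.2455, 0.2834]
ee_rot: [[0.138, 0.99, 0.001], [0.99, -0.138, 0.0], [0.0, 0.001, -1.0]]
ft_force: [-0.8, 0.3, 0.3]
finger_gap: 0.0075
grasp_force: 39.3
```

```bash
python3 - <<'E'
from h import *
go(.639,.248,.29,82.8)
E
```

```text
clk 35.65 pos [0.4335 0.2455 0.2834] psi 82.1 gap 0.007 | spin total -0.0020 shift now-axes [ 1.03  6.77 -0.22] after-spin [ 0.94  6.78 -0.22]
```

drive_tool([
  [0.12,0.85,0],
  [0.12,0.85,0],
  [0.12,0.85,0],
  [0.12,0.85,0],
  [0.12,0.85,0],
], spin=[0,0,0,0,0], gripper=[0,0,0,0,0])

```text
clock: 36.28
ee_pos: [0.5631, 0.2449, 0.2834]
ee_rot: [[0.144, 0.99, 0.001], [0.99, -0.144, 0.0], [0.0, 0.001, -1.0]]
ft_force: [0.4, -0.2, -0.3]
finger_gap: 0.0077
grasp_force: 39.3
```

drive_tool([
  [0.12,0.85,0],
  [0.12,0.85,0],
  [0.12,0.85,0],
  [0,0,0],
  [0,0,0],
], spin=[0,0,0,0,0], gripper=[0,0,0,0,0])

```text
clock: 36.9
ee_pos: [0.639, 0.2446, 0.283]
ee_rot: [[0.144, 0.99, -0.001], [0.99, -0.144, -0.0], [-0.0, -0.0, -1.0]]
ft_force: [-0.8, -0.7, -0.6]
finger_gap: 0.0074
grasp_force: 39.3
```

```bash
python3 - <<'E'
from h import *
c,W=wcloud();cv2.imwrite('pics/w7.png',c['pixels'][:,:,::-1])
go(.639,.248,.184,82.8)
E
```

```text
clk 36.95 pos [0.6389 0.2447 0.283 ] psi 81.7 gap 0.008 | spin total -0.0030 shift now-axes [ 0.11 -0.01  3.3 ] after-spin [ 0.11 -0.01  3.3 ]
```

View pics/w7.png

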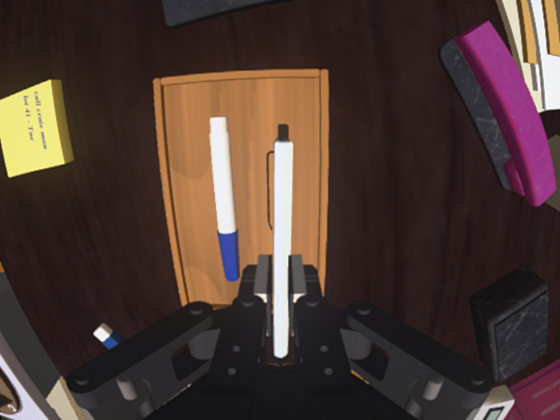

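The marker lies flat in the tray at (225,200), and the pen is held straight over the tray at (283,240). Lowering and releasing.

drive_tool([
  [0.1,0,0.9],
  [0,0,0.9],
  [0,0,0.9],
  [0,0,0.4],
  [0,0,0.1],
], spin=[-0.003,0,0,0,0], gripper=[0,0,0,0,0])

```text
clock: 37.58
ee_pos: [0.6399, 0.2477, 0.1868]
ee_rot: [[0.125, 0.992, -0.001], [0.992, -0.125, -0.0], [-0.0, -0.0, -1.0]]
ft_force: [-0.1, -0.0, -0.0]
finger_gap: 0.0076
grasp_force: 39.3
```

drive_tool([
  [0,0,0.05],
  [0,0,0.03],
  [0,0,0],
], spin=[0,0,0], gripper=[0,0,0])

```text
clock: 37.95
ee_pos: [0.6402, 0.2476, 0.185]
ee_rot: [[0.126, 0.992, 0.001], [0.992, -0.126, 0.0], [0.0, 0.001, -1.0]]
ft_force: [-0.1, 1.0, 0.4]
finger_gap: 0.0074
grasp_force: 39.3
```

drive_tool([
  [0,0,0.04],
  [0,0,0.04],
  [0,0,0.02],
  [0,0,0],
], spin=[0,0,0,0], gripper=[0,0,0,0])

```text
clock: 38.45
ee_pos: [0.6401, 0.2476, 0.1819]
ee_rot: [[0.126, 0.992, 0.0], [0.992, -0.126, -0.0], [-0.0, 0.0, -1.0]]
ft_force: [-1.7, -1.4, 5.4]
finger_gap: 0.0074
grasp_force: 40.1
```

drive_tool([
  [0,0,0],
  [0,0,0],
  [0,0,0],
], spin=[0,0,0], gripper=[0.27,0.27,0.27])

```text
clock: 38.83
ee_pos: [0.6401, 0.2476, 0.1813]
ee_rot: [[0.126, 0.992, -0.0], [0.992, -0.126, -0.0], [-0.0, -0.0, -1.0]]
ft_force: [1.0, 0.2, 0.2]
finger_gap: 0.0228
grasp_force: 0.0
```

drive_tool([
  [0,0,-0.6],
  [0,0,-0.9],
  [0,0,-0.9],
  [0,0,-0.9],
  [-0.9,-0.5,-0.3],
], spin=[0,0,0,0,0], gripper=[0.27,0.27,0.27,0.27,0.27])

```text
clock: 39.45
ee_pos: [0.6221, 0.2234, 0.2925]
ee_rot: [[0.124, 0.992, 0.004], [0.992, -0.124, 0.001], [0.002, 0.004, -1.0]]
ft_force: [0.3, -0.5, 0.3]
finger_gap: 0.023
grasp_force: 0.0
```

drive_tool([
  [-0.9,-0.5,-0.3],
  [-0.9,-0.5,-0.3],
  [0,0,0],
  [0,0,0],
], spin=[0,0,0,0], gripper=[0.27,0.27,0.27,0.27])

```text
clock: 39.95
ee_pos: [0.5856, 0.1732, 0.3083]
ee_rot: [[0.126, 0.992, 0.001], [0.992, -0.126, 0.0], [0.0, 0.001, -1.0]]
ft_force: [0.1, -0.6, -0.4]
finger_gap: 0.0231
grasp_force: 0.0
```

```bash
python3 - <<'E'
from h import *
from rig import camera
c,W=wcloud();cv2.imwrite('pics/w8.png',c['pixels'][:,:,::-1])
for y0,y1,n in((.575,.62,'marker'),(.62,.67,'pen')):
  m=(W[...,2]>.005)&(W[...,2]<.04)&(c['pixels'].min(-1)>160)&(W[...,0]>y0)&(W[...,0]<y1)&(W[...,1]>.15)&(W[...,1]<.36);p=W[m]
  if len(p)>5:
    r=cv2.minAreaRect(p[:,:2].astype(np.float32)*1000);print(n,len(p),r,np.median(p,0),np.percentile(p[:,2],[5,95]))
s=camera('side');cv2.imwrite('pics/side8.png',s['pixels'][:,:,::-1])
E
```

```text
marker 1936 ((598.9676513671875, 277.2744445800781), (89.0849838256836, 14.149221420288086), 83.8552474975586) [0.59902236 0.27557057 0.02025303] [0.01707471 0.02201976]
pen 1493 ((640.9259643554688, 244.59701538085938), (139.0326690673828, 9.938028335571289), 82.41004943847656) [0.64105698 0.25219971 0.01342394] [0.01061302 0.01507932]
```

View pics/w8.png

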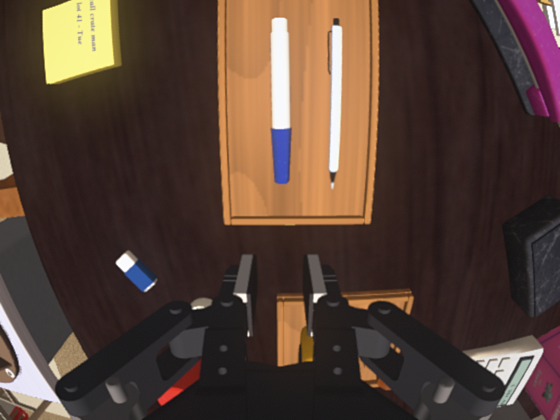

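View pics/side8.png

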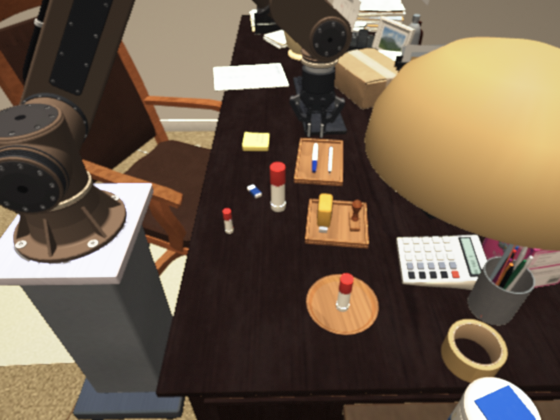

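The wrist view shows the marker (281,100) and pen (334,105) lying flat and lengthwise in the long tray. The side view shows the tape (325,212) and stamp (356,215) upright in the square tray, the glue stick (345,292) upright in the dish, and the eraser (254,191) and notes (256,142) unmoved. Handing in.

```bash
python3 -c "
from rig import *
print(finish_job())"
```

```text
the job is handed in; nothing more can be done
None
```

The job is handed in, but `finish_job()` returned no verdict: by the last images (clock about 40 s of 136) the marker and pen lie flat and lengthwise in the long tray, the stamp and tape measure stand in the square tray, the 88 mm glue stick stands in the round dish, and the eraser and sticky notes look unmoved.

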